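# Crank a mallet head tight in the bench vise

### The job

Set the mallet head down gently, without dropping it, on the vise bed between the two jaws, its long side running from jaw to jaw and about midway across the bed. Then take hold of the crank's loose sleeve and, keeping it between your fingers whenever the crank turns, wind the crank clockwise until the head is squeezed firmly between both jaws, at about 55 N and without crushing it; then let go of the sleeve and leave the head clamped, with everything else on the bench left alone.

Things in the scene. Friction and masses are not known exactly. Their poses are not given: they have to be found in the camera images.
- vise: Green cast bench vise, fixed to the table, 110 mm wide (its x) and 345 mm long (its y). Origin at table height. z up; +y runs along the vise from the crank towards the fixed stop jaw. At its -y end stands the gear head, a green box 96 x 100 mm, 98 mm high, that carries the crank on top. The stop jaw (green, 100 mm wide, 48 mm above the bed) has its face 94 to 112 mm from the origin along +y.
- bed_mid (a point): Point on the top of the bed, a flat steel plate 100 x 190 mm between gear head and stop jaw, 30 mm above the table, midway across, 30 mm from the vise origin towards the stop jaw; axes as the vise. A good place for the head's centre is 11 to 14 mm farther along +y: it then clears both jaws, and the moving jaw will push it up to the stop jaw.
- jaw: The moving jaw: steel block 100 mm wide (vise x), 26 mm thick, 48 mm high above the bed. Origin at the bottom edge of its clamping face, mid-width, at bed height; the face looks along its +y, towards the stop jaw. The crank drives it 8 mm along +y per radian (50 mm a turn); its face is a sprung plate that gives about 1 mm per 60 N.
- crank (a joint): Angle of the crank on its vertical axis (rad), growing clockwise seen from above, which closes the vise; 0 is fully open, the crank arm then pointing along the vise's -x. It starts at 1.5 to 4 and the head is reached at about 7.4 to 9.6 (pinched against the stop jaw), so half a turn to one and a third is needed.
- crank_axis (a point): Point on the vertical axis of the crank, at the height of the sleeve's middle (142 mm above the table). Turning drag equals about 7 N at the sleeve in motion (5 N still felt when you stop); once the head is pinched between both jaws, each 10 N of squeeze adds about 1.2 N (55 N of squeeze: about 14 N at the sleeve). When the sleeve is let go, the drag keeps a squeeze of up to about 55 N.
- sleeve_mid (a point): Middle of the crank's grip: an upright brown wooden sleeve, 26 mm across and 60 mm tall (bottom 112 mm, middle 142 mm, top 172 mm above the table), on a pin 65 mm from the crank's axis. It spins freely on its pin, so a gripper that holds it from above can go round the circle without turning. The crank's arm and hub below it top out at 112 mm.
- sleeve: The same sleeve; origin at its bottom centre.
- head_mid (a point): Centre of the mallet head: a loose pale wooden block 50 mm (its x) by 90 mm (its y, the long side) by 60 mm tall (z up), about 0.2 kg, with a dark slot 18 x 34 mm right through it from the top. Grip it across the 50 mm. This point is half-way up, 30 mm above its underside.
- head: The same mallet head; origin at the centre of its underside. A squeeze below 25 N leaves it loose; above 100 N (about 19 N at the sleeve) crushes the wood.
Mind the look-alikes: they are no part of the job. Leave any blue or purple look-alike of the head alone.

How it is judged:
By the outcome, as a careful person would: the job done as asked, in the order asked, and still so for the second after the job is handed in, with the robot touching nothing.
It also fails if it takes over 72 s, if anything falls off the work surface, if the arm or the gripper's body presses on something with over 40 N, if the wrist force passes 120 N, or if a joint passes its speed limit or range.

### The arm

A 6-joint arm with a two-finger parallel gripper is mounted at the origin on the work surface. World frame = base frame: x ahead of the robot, y to its left, z up, the work surface at z = 0. Lengths are in m, angles in degrees, forces in N, time in s.
With the tool pointing down it reaches from about 0.4 to 0.825 m from the base axis. Payload 7 kg.
Tool frame: the origin (TCP) lies midway between the tips of the shut fingers; the grasp point (between the pads) lies 19 mm behind it; z points along the fingers, y is the line along which they close (so a half turn about z gives the same grasp; the last joint's range is limited). The gripper opens to 88 mm and grips with 3 to 60 N. Pads are 19 mm wide; open, the fingers measure 130 mm over their backs; the gripper's body (78 mm by 193 mm) begins 47 mm behind the grasp point.
Start: joints at [-51.618, 20.546, 0.682, 0, -70.136, -16.507], TCP at [0.251, -0.626, 0.227] pointing down, gripper open.
Joint ranges: [-176.03, 176.03], [-82.01, 121.73], [-58.28, 71.71], [-173.87, 95.51], [-174.79, -0.11], [-173.66, 173.66]. Speed limits (degrees/s): [136.94, 136.94, 172.46, 180, 180, 180].

### API

Orientations are given as [roll, pitch, yaw] about the fixed x, y, z axes, in that order (R = Rz(yaw) Ry(pitch) Rx(roll)).
In Python, from plant import r, eyes, workorder gives the robot as it stands.
- The arm moves only by the tool step_arm, never from a script. Its argument "plan" is a list of rows, each a list of 5 numbers: the shift along the tool's x, y, z each as a share of 25 cm, from -1 to 1, then the turn about the tool's z as a share of 60 degrees, from -1 to 1, then the finger opening in mm, from 0 to 87.6. In form: [[x, y, z, turn, jaw], ...]. A call has 1 to 12 rows; each row is the pose to reach, as a shift and turn from the pose commanded when the call began, along the tool's axes at that moment; what a row does not reach only later rows make up. A row lasts 1/12 s, in which the tool goes at most 41.7 mm and 7.16 degrees, less where a joint would pass 70% of its speed; a pose out of reach is approached as far as the arm can. A call with a number of a shift or a turn outside -1 to 1 is refused whole. A call with a gripper value outside its range is refused whole. The fingers move at their own pace and stop on an object; "newtons" is the grip in N (left out, the last holds). Time passes only in rows, so rows that repeat a pose let the fingers close. It gives the time, the measured TCP pose, the force, the opening and the grip force at its end, in the units of the state.
- r.get_state(): the state, without advancing time (a new reading comes with each control period).
- eyes.capture(name): name is "scene" or "side" or "wrist"; returns the picture (400x640x3 uint8, red, green, blue); there is no depth.
- eyes.camera_model(name): a dict with "fov_y" (degrees; the focal length in pixels is half the picture's height over the tangent of half this angle, whatever the lens; pixels are square), "cx", "cy" (the principal point, pixels), "k1" (the pictures are not rectified: a ray, as slopes to the right and down, at radius r is drawn at 1 + k1 r^2 times it, then the intrinsics apply), "world_to_cam" (4x4, takes a point from world to camera coordinates); the wrist camera has in their place "hand_eye" (4x4, takes a point from camera to tool coordinates, whose origin is the TCP and whose axes are the flange's). Camera axes: x right, y up, looking along -z (the intrinsics and any distortion apply to the point x, -y, -z); pixel columns grow to the right and rows downward; lengths in m; the calibration is good to about 2 mm. A picture is of the moment at which its call begins: read the wrist's pose just before it. camera_model takes no time and is no camera call.
- workorder.close_job(): hands the job in; it is judged then, once.
The state is a dict: "time_s": time; "joints": joint angles; "qd": joint speeds; "joint_torque": joint torques, N m; "tcp_pos": TCP position; "eef_rot": TCP orientation; "contact_force": force on the tool from outside, world axes, zero at the start; "moment": the same for the moment, N m; "gripper_width": finger opening in m; "gripper_force": force on a finger pad.
Only numpy, scipy, OpenCV 4.12 (cv2) and the standard library are available. Lean on these libraries where they do the work, as an engineer would, in place of code of your own. Each camera call takes 0.05 s, during which the arm holds its last target. There are 200 camera calls.

## Working session

There is one attempt and no reset: what is moved stays moved. The work goes in short steps, Python scripts to look and compute and a tool call to move; the robot and the scene stay as the last step left them, time stands still between calls to the robot, and variables do not carry over. Pictures are saved under pics/ and viewed, at most 10 in all, crops included, and the job is handed in when it is done.

Besides the shell and the picture viewer there is one more tool, called as name(argument=value, ...) on one line, values as JSON. step_arm: Moves the arm, as the interface text tells. Its arguments: {"type":"object","properties":{"plan":{"type":"array"},"newtons":{"type":"number"}},"required":["plan"]}

```bash
ls; mkdir -p pics; python3 - <<'E'
from plant import r,eyes,workorder
import cv2
s=r.get_state();print(s)
for n in("scene","side","wrist"):
    cv2.imwrite(f"pics/{n}0.png",eyes.capture(n)[:,:,::-1]);print(n,eyes.camera_model(n))
E
```

```text
pics
{'time_s': 0.0, 'joints': array([-5.16177498e+01,  2.05908495e+01,  6.33857726e-01, -1.87210978e-02,
       -7.01352698e+01, -1.65070541e+01]), 'qd': array([-0.05253635, -0.01540099,  0.05906145,  0.08111237, -0.0356509 ,
       -0.01181153]), 'joint_torque': array([ 1.01296533e-03, -5.82719600e+01,  2.93048805e+01,  6.99729055e+00,
        6.71991846e-03, -1.97855657e-04]), 'tcp_pos': array([ 0.25128614, -0.62596289,  0.22563433]), 'eef_rot': array([ 1.79906540e+02, -9.34323368e-03, -1.58131172e+02]), 'contact_force': array([-0.59622415, -0.17804709,  0.02769015]), 'moment': array([-0.05140997, -0.04558198, -0.0277703 ]), 'gripper_force': 0.0, 'gripper_width': 0.08763279318668518}
scene {'fov_y': 54.03682926781592, 'cx': 319.78878174852116, 'cy': 198.81788740417605, 'k1': -0.043796514366789496, 'world_to_cam': array([[-0.75864769,  0.65147745,  0.00555092,  0.19577234],
       [-0.47893461, -0.5634566 ,  0.67315548,  0.28788263],
       [ 0.44167332,  0.50802932,  0.73948014, -1.35793629],
       [ 0.        ,  0.        ,  0.        ,  1.        ]])}
side {'fov_y': 55.03070342354407, 'cx': 319.91740874262996, 'cy': 202.02420031893826, 'k1': -0.08535618622871981, 'world_to_cam': array([[-0.6924026 , -0.7213873 ,  0.01337914,  0.51203802],
       [ 0.58235946, -0.54782136,  0.60062403, -0.18461334],
       [-0.42595317,  0.4236651 ,  0.79941965, -0.94042854],
       [ 0.        ,  0.        ,  0.        ,  1.        ]])}
wrist {'fov_y': 65.87252492659681, 'cx': 320.17652007498685, 'cy': 201.88797625046297, 'k1': -0.05228389045330497, 'hand_eye': array([[ 1.33665829e-04,  9.65302268e-01,  2.61135048e-01,
         7.06689716e-02],
       [ 9.99999989e-01, -1.44610661e-04,  2.26977222e-05,
        -9.53307423e-04],
       [ 5.96730745e-05,  2.61135042e-01, -9.65302277e-01,
        -1.57477984e-01],
       [ 0.00000000e+00,  0.00000000e+00,  0.00000000e+00,
         1.00000000e+00]])}
```

View pics/scene0.png

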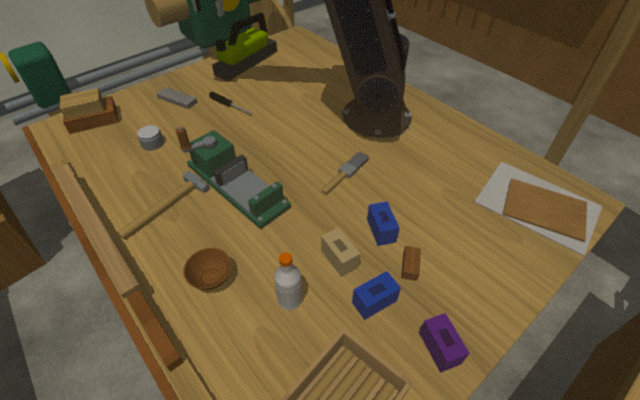

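View pics/side0.png

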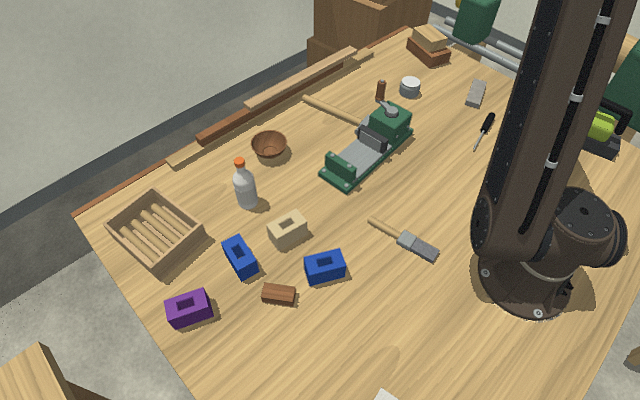

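The scene view shows the pale head at about (340,250), the vise with its stop jaw at about (265,205), the gear head at (212,150) and the sleeve at (183,138). The side view shows the head at (288,230), the stop jaw at (340,165) and the sleeve at (381,90). Next I'll locate these roughly.

```bash
cat > h.py <<'E'
import numpy as np,cv2
from plant import r,eyes,workorder
from scipy.spatial.transform import Rotation as Ro
def K(m):
    f=200/np.tan(np.radians(m['fov_y']/2)); return np.array([[f,0,m['cx']],[0,f,m['cy']],[0,0,1]])
def c2w(n,st=None):
    m=eyes.camera_model(n)
    if n!='wrist': return m,np.linalg.inv(m['world_to_cam'])
    T=np.eye(4);T[:3,:3]=Ro.from_euler('xyz',st['eef_rot'],degrees=True).as_matrix();T[:3,3]=st['tcp_pos']
    return m,T@m['hand_eye']
def D(m): return np.array([m['k1'],0,0,0.])
def ray(n,p,st=None):
    m,C=c2w(n,st)
    x,y=cv2.undistortPointsIter(np.array([[p]],float),K(m),D(m),None,None,(3,50,1e-9))[0,0]
    d=C[:3,:3]@np.array([x,-y,-1]);return C[:3,3],d
def onz(n,p,z,st=None):
    o,d=ray(n,p,st);return o+d*(z-o[2])/d[2]
def proj(n,P,st=None):
    m,C=c2w(n,st);q=np.linalg.inv(C)@np.append(P,1);q=q[:3]*[1,-1,-1]
    return cv2.projectPoints(q[None],np.zeros(3),np.zeros(3),K(m),D(m))[0].ravel()
def tri(obs):
    A=np.zeros((3,3));b=np.zeros(3)
    for o,d in obs:
        d=d/np.linalg.norm(d);M=np.eye(3)-np.outer(d,d);A+=M;b+=M@o
    return np.linalg.solve(A,b)
E
python3 - <<'E'
from h import *
np.set_printoptions(precision=4,suppress=True)
print('head',onz('scene',(340,246),.06),onz('side',(289,223),.06))
print('sleeve top',onz('scene',(182,129),.172),onz('side',(381,82),.172))
print('axis',onz('scene',(206,143),.112),onz('side',(391,111),.112))
a=cv2.imread('pics/scene0.png')[110:230,110:310];b=cv2.imread('pics/side0.png')[70:200,305:455]
a=cv2.resize(a,None,fx=4,fy=4,interpolation=2)[:,:400*2];b=cv2.resize(b,None,fx=4,fy=4,interpolation=2)
cv2.imwrite('pics/a.png',a);cv2.imwrite('pics/b.png',b)
E
```

```text
head [0.4996 0.3531 0.06  ] [0.4911 0.3462 0.06  ]
sleeve top [ 0.6201 -0.1373  0.172 ] [ 0.6228 -0.1357  0.172 ]
axis [ 0.5736 -0.1172  0.112 ] [ 0.5577 -0.1179  0.112 ]
```

View pics/b.png

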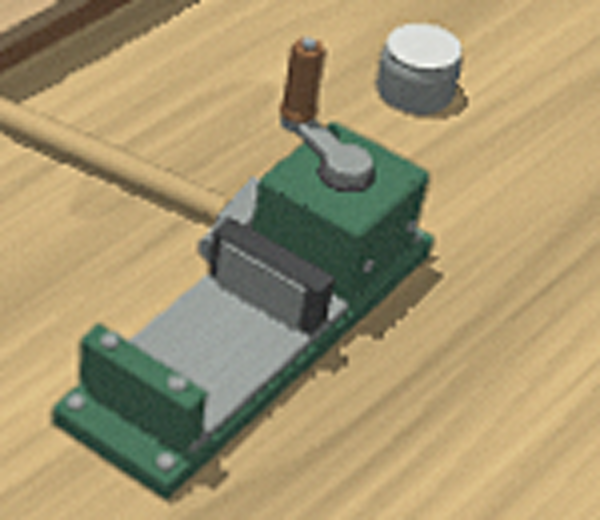

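The side crop shows the gear-head top corners at (333,125), (430,178), (360,238) and (260,180). The hub is at (345,165), the sleeve top at (310,44), and the stop jaw top edge runs (100,325) to (205,393).

```bash
python3 - <<'E'
from h import *
np.set_printoptions(precision=4,suppress=True)
f=lambda u,v,z:onz('side',(305+u/4,70+v/4),z)[:2]
g=[f(333,125,.098),f(430,178,.098),f(360,238,.098),f(260,180,.098)]
print('gear',g,np.mean(g,0))
e=np.array(g[1])-g[2];print('len',np.linalg.norm(e),np.linalg.norm(g[0]-g[1]))
for a,b in((g[2],g[1]),(g[3],g[0])): print('dir -y',np.degrees(np.arctan2(*(b-a)[::-1])))
for a,b in((g[0],g[1]),(g[3],g[2])): print('dir x',np.degrees(np.arctan2(*(b-a)[::-1])))
print('base',f(55,415,.012),f(170,495,.012),'right base far',f(432,240,.012))
print('hub',f(347,155,.112),'sl',f(309,44,.172))
E
```

```text
gear [array([ 0.6029, -0.1627]), array([ 0.5123, -0.1689]), array([ 0.506 , -0.0769]), array([ 0.5981, -0.0711])] [ 0.5548 -0.1199]
len 0.0921613087108666 0.09082029994097944
dir -y -86.05573011137353
dir -y -86.98893784401061
dir x -176.1241490011076
dir x -176.37744864625898
base [0.5877 0.1506] [0.4791 0.1432] right base far [ 0.515  -0.2032]
hub [ 0.5628 -0.1277] sl [ 0.6235 -0.1423]
```

View pics/a.png

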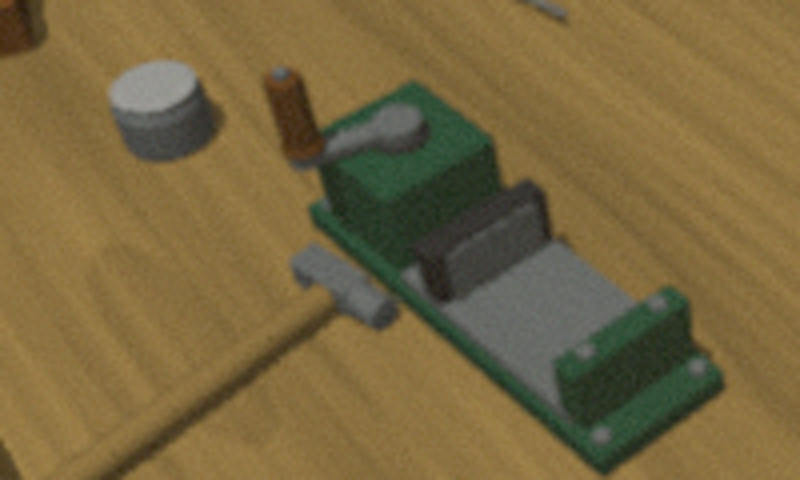

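step_arm(plan=[[-0.9, 1, -0.5, -1, 87.6], [-0.9, 1, -0.5, -1, 87.6], [-0.9, 1, -0.5, -1, 87.6], [-0.9, 1, -0.5, -1, 87.6], [-0.9, 1, -0.5, -1, 87.6], [-0.9, 1, -0.5, -1, 87.6], [-0.9, 1, -0.5, -1, 87.6], [-0.9, 1, -0.5, -1, 87.6], [-0.9, 1, -0.5, -1, 87.6], [-0.9, 1, -0.5, -1, 87.6]])

```text
time_s: 0.98
tcp_pos: [0.3687, -0.3078, 0.3542]
eef_rot: [-179.7, -0.0, -97.7]
contact_force: [0.3, -0.4, 0.9]
gripper_width: 0.0875
gripper_force: 0.0
```

step_arm(plan=[[-0.92, -0.2, 0, -0.2, 87.6], [-0.92, -0.2, 0, -0.2, 87.6], [-0.92, -0.2, 0, -0.2, 87.6], [-0.92, -0.2, 0, -0.2, 87.6], [-0.92, -0.2, 0, -0.2, 87.6], [-0.92, -0.2, 0, -0.2, 87.6]])

```text
time_s: 1.48
tcp_pos: [0.4496, -0.0873, 0.3514]
eef_rot: [-180.0, 0.0, -86.1]
contact_force: [0.7, -0.4, -0.1]
gripper_width: 0.0877
gripper_force: 0.0
```

step_arm(plan=[[-0.84, -0.38, 0, 0, 87.6], [-0.84, -0.38, 0, 0, 87.6], [-0.84, -0.38, 0, 0, 87.6], [-0.84, -0.38, 0, 0, 87.6], [-0.84, -0.38, 0, 0, 87.6], [-0.84, -0.38, 0, 0, 87.6], [-0.84, -0.38, 0, 0, 87.6], [-0.84, -0.38, 0, 0, 87.6]])

```text
time_s: 2.15
tcp_pos: [0.5298, 0.1269, 0.3503]
eef_rot: [179.9, -0.1, -86.0]
contact_force: [0.9, -0.1, 0.2]
gripper_width: 0.088
gripper_force: 0.0
```

```bash
python3 - <<'E'
from h import *
import pickle
s=r.get_state();pickle.dump(s,open('w1.pkl','wb'));print(s['tcp_pos'],s['eef_rot'])
cv2.imwrite("pics/w1.png",eyes.capture('wrist')[:,:,::-1])
E
```

```text
[0.52981496 0.12693558 0.35027722] [ 1.79874730e+02 -6.12631176e-02 -8.60459056e+01]
```

View pics/w1.png

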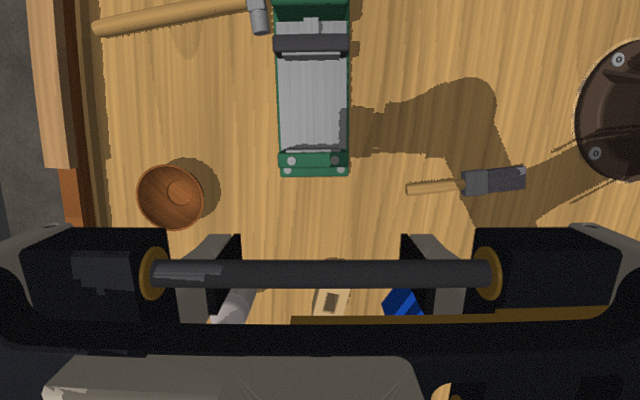

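The wrist view shows the vise bed spanning columns 278 to 349 and rows 50 to 152, with the vise end at row about 176. The head is half hidden at (331,300). I'll fit the vise here and move on to the head.

```bash
python3 - <<'E'
from h import *
import pickle
np.set_printoptions(precision=4,suppress=True)
s=pickle.load(open('w1.pkl','rb'));f=lambda u,v,z:onz('wrist',(u,v),z,s)[:2]
for z in(.012,.02,.03): print('end',z,f(281,176,z),f(349,175,z))
print('bed L',f(279,60,.03),f(281.5,150,.03),'R',f(345.5,60,.03),f(348.5,150,.03))
print('jaw top',f(274,36,.078),f(348,35,.078),f(274,52,.078),f(348,50,.078))
print('stoptop inner',f(279,152,.078),f(349,152,.078))
print('head slot',f(331,300,.06))
im=cv2.imread('pics/w1.png')[0:190,250:370];cv2.imwrite('pics/w1c.png',cv2.resize(im,None,fx=3,fy=3,interpolation=2))
a=cv2.imread('pics/scene0.png')[215:285,305:375];b=cv2.imread('pics/side0.png')[200:260,255:320]
a=cv2.resize(a,(420,420));b=cv2.resize(b,(390,360));c=np.zeros((570,770,3),np.uint8)
c[:570,:360]=cv2.imread('pics/w1c.png')[:570];c[:280,360:640]=cv2.resize(a,(280,280));c[290:530,360:620]=cv2.resize(b,(260,240));cv2.imwrite('pics/c.png',c)
E
```

```text
end 0.012 [0.5912 0.15  ] [0.4809 0.1408]
end 0.02 [0.5903 0.1485] [0.4818 0.1394]
end 0.03 [0.5892 0.1466] [0.4829 0.1377]
bed L [ 0.5988 -0.0229] [0.5899 0.1061] R [ 0.5032 -0.0294] [0.4872 0.099 ]
jaw top [ 0.6    -0.0435] [ 0.5057 -0.0511] [ 0.5992 -0.0243] [ 0.5042 -0.0332]
stoptop inner [0.5877 0.104 ] [0.4911 0.0974]
head slot [0.4961 0.3426]
```

View pics/c.png

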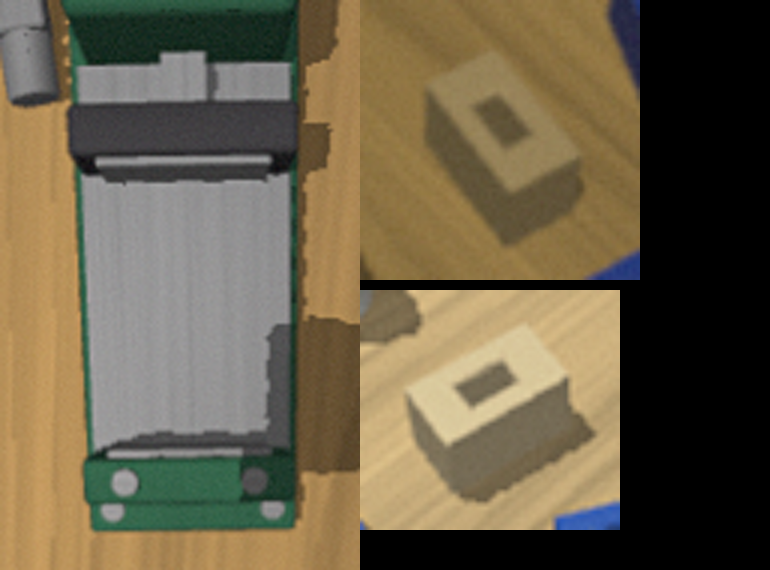

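The crop shows the stop jaw's inner edge at crop row 459 and the jaw's front edge at row 158. In the scene crop the head's top corners are (427,92), (495,52), (580,155) and (512,190). In the side crop they are (408,388), (527,325), (567,377) and (448,443).

```bash
python3 - <<'E'
from h import *
np.set_printoptions(precision=4,suppress=True)
A=[(427,92),(495,52),(580,155),(512,190)];B=[(408,388),(527,325),(567,377),(448,443)]
for n,q in(('scene',[(305+(u-360)/4,215+v/4) for u,v in A]),('side',[(255+(u-360)/4,200+(v-290)/4) for u,v in B])):
    p=np.array([onz(n,x,.06)[:2] for x in q]);print(n,p.mean(0))
    for i in range(4):
        d=p[(i+1)%4]-p[i];print(np.linalg.norm(d),np.degrees(np.arctan2(d[1],d[0])))
E
```

```text
scene [0.4968 0.3525]
0.05112935910883513 175.53901258261553
0.08797609531582352 81.17772246884051
0.04653448902435421 -9.888596870751591
0.0833410997354341 -95.75815523623521
side [0.4942 0.35  ]
0.08720588298226048 -99.63488557596907
0.04775356098385523 169.71893523928048
0.08621603002885092 80.67750920621837
0.04822272277207601 -9.097141179782811
```

```bash
python3 - <<'E'
from h import *
np.set_printoptions(precision=4,suppress=True)
for p in[(368,208),(376,235),(398,227),(390,204)]: print('blue',onz('scene',p,.06))
print('bottle',onz('scene',(289,303),0),onz('side',(246,206),0),tri([ray('scene',(286,258)),ray('side',(239,161))]))
c=np.array([.4955,.351]);s=r.get_state()
for p in[onz('scene',(376,235),.06),onz('scene',(368,208),.06),onz('side',(305,258),.06)]:
    d=p[:2]-c;a=np.radians(-9);print('local short,long',d@[np.cos(a),np.sin(a)],d@[-np.sin(a),np.cos(a)])
R=Ro.from_euler('xyz',s['eef_rot'],degrees=True).as_matrix()
print(R.T@(np.array([*c,.15])-s['tcp_pos'])/.25)
E
```

```text
blue [0.3661 0.3127 0.06  ]
blue [0.4125 0.3854 0.06  ]
blue [0.3541 0.4033 0.06  ]
blue [0.3134 0.3398 0.06  ]
bottle [0.6623 0.3643 0.    ] [0.6477 0.3716 0.    ] [0.6543 0.3589 0.1671]
local short,long -0.08739184975232123 0.020975169212967437
local short,long -0.12186732481406 -0.05803223590929481
local short,long -0.1080935208990477 0.016049430494949325
[-0.9079  0.0737  0.8023]
```

step_arm(plan=[[-0.908, 0.074, 0.2, 0.217, 87.6], [-0.908, 0.074, 0.4, 0.217, 87.6], [-0.908, 0.074, 0.6, 0.217, 87.6], [-0.908, 0.074, 0.8, 0.217, 87.6], [-0.908, 0.074, 0.8, 0.217, 87.6], [-0.908, 0.074, 0.8, 0.217, 87.6], [-0.908, 0.074, 0.8, 0.217, 87.6], [-0.908, 0.074, 0.8, 0.217, 87.6], [-0.908, 0.074, 0.8, 0.217, 87.6], [-0.908, 0.074, 0.8, 0.217, 87.6]])

```text
time_s: 3.03
tcp_pos: [0.4957, 0.3501, 0.1507]
eef_rot: [179.9, -0.1, -99.1]
contact_force: [-0.2, -0.7, -0.2]
gripper_width: 0.0876
gripper_force: 0.0
```

```bash
python3 - <<'E'
from h import *
s=r.get_state();print(s['tcp_pos'],s['eef_rot'])
a=eyes.capture('scene')[190:310,270:430,::-1];b=eyes.capture('wrist')[:,:,::-1]
c=np.zeros((600,800,3),np.uint8);c[:240,:320]=cv2.resize(a,(320,240));c[200:600,160:800]=b
c[:240,:320]=cv2.resize(a,(320,240));cv2.imwrite('pics/d.png',c)
E
```

```text
[0.49572068 0.35010074 0.15070886] [ 1.79943297e+02 -1.33262803e-01 -9.91482493e+01]
```

View pics/d.png

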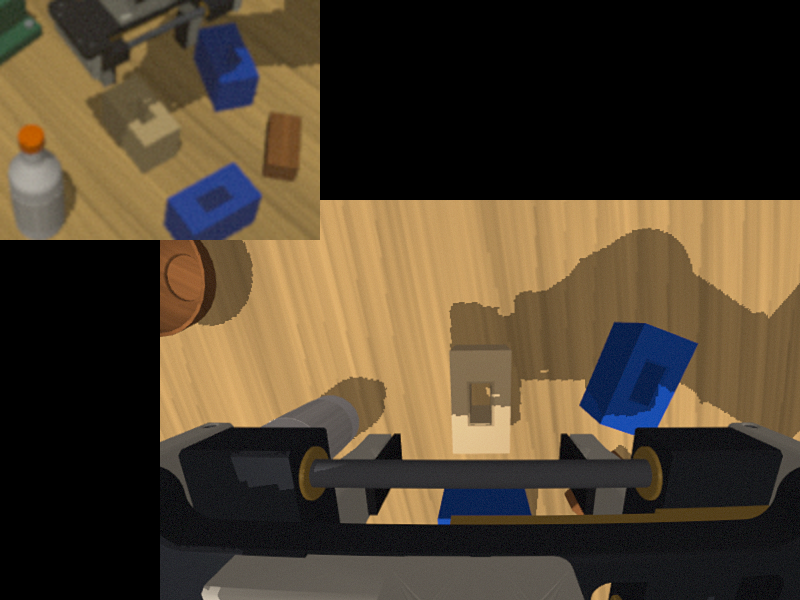

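The wrist view shows the head square between the fingers, with its slot at wrist pixel (321,203) and its top spanning columns 291 to 351 and rows 148 to 254.

```bash
python3 - <<'E'
from h import *
s=r.get_state();p=np.array([onz('wrist',q,.06,s) for q in((291,148),(351,148),(350,254),(292,254),(321,203))])
print(p,p[:4].mean(0)); R=Ro.from_euler('xyz',s['eef_rot'],degrees=True).as_matrix()
print(R.T@(np.array([*p[:4].mean(0)[:2],.017])-s['tcp_pos'])/.25)
E
```

```text
[[0.51238775 0.29897565 0.06      ]
 [0.46476807 0.30667278 0.06      ]
 [0.47802811 0.39828144 0.06      ]
 [0.52856739 0.39012931 0.06      ]
 [0.49587108 0.34810529 0.06      ]] [0.49593783 0.3485148  0.06      ]
[0.00865904 0.00276018 0.54391955]
```

step_arm(plan=[[0.008, 0.002, 0.15, 0, 87.6], [0.008, 0.002, 0.3, 0, 87.6], [0.008, 0.002, 0.42, 0, 87.6], [0.008, 0.002, 0.5, 0, 87.6], [0.008, 0.002, 0.53, 0, 87.6], [0.008, 0.002, 0.53, 0, 87.6], [0.008, 0.002, 0.53, 0, 40], [0.008, 0.002, 0.53, 0, 40], [0.008, 0.002, 0.53, 0, 40], [0.008, 0.002, 0.53, 0, 40], [0.008, 0.002, 0.53, 0, 40], [0.008, 0.002, 0.53, 0, 40]], newtons=25)

```text
time_s: 4.13
tcp_pos: [0.4952, 0.3496, 0.0197]
eef_rot: [-180.0, 0.0, -99.1]
contact_force: [-0.6, 0.3, 0.4]
gripper_width: 0.0533
gripper_force: 0.0
```

step_arm(plan=[[0, 0, 0, 0, 40], [0, 0, 0, 0, 40], [0, 0, 0, 0, 40], [0, 0, 0, 0, 40]])

```text
time_s: 4.47
tcp_pos: [0.4954, 0.3496, 0.0196]
eef_rot: [-180.0, 0.0, -99.1]
contact_force: [-1.0, -0.8, 4.9]
gripper_width: 0.0497
gripper_force: 25.0
```

step_arm(plan=[[0, 0, -0.05, 0, 40], [0, 0, -0.2, 0, 40], [0, 0, -0.35, 0, 40], [0, 0, -0.5, 0, 40], [0.15, -0.05, -0.6, -0.1, 40], [0.3, -0.1, -0.64, -0.15, 40], [0.45, -0.17, -0.64, -0.223, 40], [0.6, -0.2, -0.64, -0.223, 40], [0.6, -0.2, -0.64, -0.223, 40], [0.6, -0.2, -0.64, -0.223, 40]])

```text
time_s: 5.3
tcp_pos: [0.5203, 0.191, 0.1789]
eef_rot: [180.0, 0.0, -86.0]
contact_force: [0.2, 0.5, -1.5]
gripper_width: 0.0499
gripper_force: 25.0
```

```bash
python3 - <<'E'
from h import *
import pickle
s=r.get_state();pickle.dump(s,open('w2.pkl','wb'));print(s['tcp_pos'],s['eef_rot'],s['gripper_width'])
b=eyes.capture('wrist')[:,:,::-1];cv2.imwrite('pics/w2.png',b)
cv2.imwrite('pics/w2c.png',cv2.resize(b[0:300,180:480],(600,600),interpolation=2))
E
```

```text
[0.52029734 0.19104516 0.17889676] [ 1.79959047e+02  1.71175082e-04 -8.59651084e+01] 0.049927429680259997
```

View pics/w2c.png

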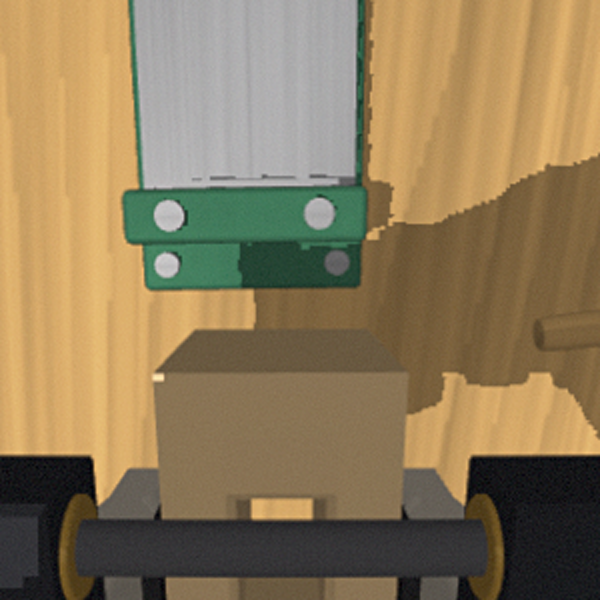

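The stop jaw's top runs (127,191) to (364,188) on its inner edge and (125,240) to (365,243) on its outer edge. The bed's left edge is (133,0) to (145,188) and its right edge (358,0) to (357,185). The held head's front top edge is at row 373, columns 153 to 407.

```bash
python3 - <<'E'
from h import *
import pickle
np.set_printoptions(precision=4,suppress=True)
s=pickle.load(open('w2.pkl','rb'));f=lambda u,v,z:onz('wrist',(180+u/2,v/2),z,s)[:2]
a=[f(127,191,.078),f(364,188,.078),f(125,240,.078),f(365,243,.078)];print('stop',a)
for i in(0,2):
    d=a[i]-a[i+1];print(np.linalg.norm(d),np.degrees(np.arctan2(d[1],d[0])))
print('face ctr',(a[0]+a[1])/2,'thick',np.linalg.norm((a[0]+a[1]-a[2]-a[3])/2))
L=[f(133,0,.03),f(145,188,.03)];Rr=[f(358,0,.03),f(357,185,.03)];print('bed',L,Rr)
for q in(L,Rr): d=q[1]-q[0];print(np.degrees(np.arctan2(d[1],d[0])))
print('end',f(147,288,.012),f(360,288,.012))
z=s['tcp_pos'][2]-.0196
print('head front top',f(153,373,z+.06),f(407,373,z+.06),'bot',f(193,331,z),f(362,331,z))
E
```

```text
stop [array([0.5875, 0.1061]), array([0.4931, 0.0984]), array([0.5881, 0.1252]), array([0.4906, 0.1197])]
0.09470224388204301 4.624712611781545
0.09768197981862571 3.2551315334169035
face ctr [0.5403 0.1022] thick 0.02025300834650039
bed [array([0.598 , 0.0208]), array([0.5906, 0.1016])] [array([0.4978, 0.0141]), array([0.4906, 0.0933])]
95.28506884438296
95.1733678684701
end [0.5924 0.1502] [0.4819 0.1425]
head front top [0.548  0.1471] [0.4988 0.1437] bot [0.5484 0.1478] [0.4998 0.1444]
```

step_arm(plan=[[0.15, -0.015, 0, -0.008, 40], [0.3, -0.03, 0, -0.008, 40], [0.45, -0.045, 0, -0.008, 40], [0.567, -0.056, 0, -0.008, 40], [0.567, -0.056, 0.1, -0.008, 40], [0.567, -0.056, 0.2, -0.008, 40], [0.567, -0.056, 0.3, -0.008, 40], [0.567, -0.056, 0.38, -0.008, 40], [0.567, -0.056, 0.43, -0.008, 40], [0.567, -0.056, 0.45, -0.008, 40], [0.567, -0.056, 0.46, -0.008, 40], [0.567, -0.056, 0.46, -0.008, 40]])

```text
time_s: 6.35
tcp_pos: [0.5452, 0.0537, 0.0638]
eef_rot: [180.0, -0.0, -85.2]
contact_force: [-0.3, -0.5, -1.3]
gripper_width: 0.0501
gripper_force: 25.0
```

```bash
python3 - <<'E'
from h import *
s=r.get_state();print(s['tcp_pos'],s['eef_rot'],s['contact_force'])
a=eyes.capture('scene')[100:240,170:310,::-1];b=eyes.capture('side')[80:200,310:430,::-1]
cv2.imwrite('pics/e.png',np.hstack([cv2.resize(a,(400,400),interpolation=2),cv2.resize(b,(400,400),interpolation=2)]))
E
```

```text
[0.54521645 0.05367835 0.0637929 ] [ 1.79967767e+02 -1.68365087e-02 -8.52277777e+01] [-0.29826475 -0.52943393 -1.26829435]
```

View pics/e.png

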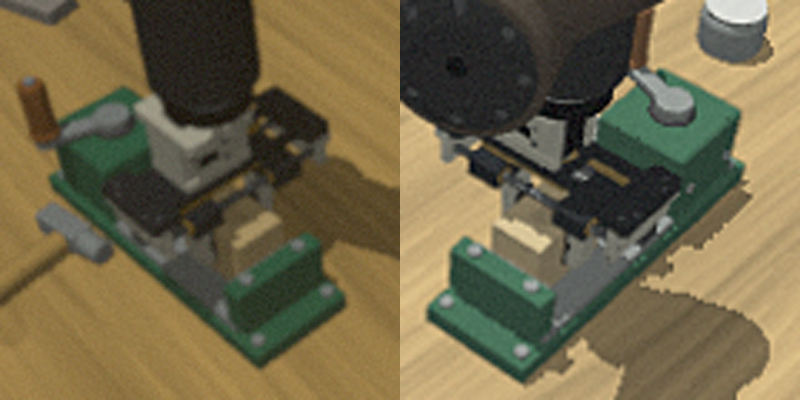

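The held head hangs between the jaws, clear of the stop jaw in both views, about 3 mm too near the stop. I'll correct that and lower it slowly.

step_arm(plan=[[0.012, 0.004, 0, 0.004, 40], [0.012, 0.004, 0.015, 0.004, 40], [0.012, 0.004, 0.028, 0.004, 40], [0.012, 0.004, 0.038, 0.004, 40], [0.012, 0.004, 0.045, 0.004, 40], [0.012, 0.004, 0.05, 0.004, 40], [0.012, 0.004, 0.053, 0.004, 40], [0.012, 0.004, 0.055, 0.004, 40], [0.012, 0.004, 0.056, 0.004, 40], [0.012, 0.004, 0.056, 0.004, 40]])

```text
time_s: 7.28
tcp_pos: [0.5443, 0.0499, 0.0501]
eef_rot: [-180.0, 0.0, -85.5]
contact_force: [-0.2, -0.2, -1.2]
gripper_width: 0.0497
gripper_force: 25.0
```

step_arm(plan=[[0, 0, 0.002, 0, 40], [0, 0, 0.004, 0, 40], [0, 0, 0.004, 0, 40]])

```text
time_s: 7.53
tcp_pos: [0.5444, 0.0499, 0.0496]
eef_rot: [-180.0, 0.0, -85.5]
contact_force: [-2.4, -0.3, 2.9]
gripper_width: 0.05
gripper_force: 25.0
```

step_arm(plan=[[0, 0, 0.002, 0, 40], [0, 0, 0.004, 0, 40], [0, 0, 0.004, 0, 40]])

```text
time_s: 7.78
tcp_pos: [0.5444, 0.0499, 0.0495]
eef_rot: [-180.0, -0.0, -85.5]
contact_force: [-6.6, 1.2, 14.1]
gripper_width: 0.0499
gripper_force: 25.0
```

Contact at 14 N. I'll release, then lift.

step_arm(plan=[[0, 0, -0.004, 0, 50], [0, 0, -0.004, 0, 60], [0, 0, -0.004, 0, 68], [0, 0, -0.004, 0, 68], [0, 0, -0.004, 0, 68], [0, 0, -0.1, 0, 68], [0, 0, -0.25, 0, 68], [0, 0, -0.4, 0, 68], [0, 0, -0.55, 0, 68], [0, 0, -0.7, 0, 68], [0, 0, -0.85, 0, 68], [0, 0, -0.85, 0, 68]])

```text
time_s: 8.78
tcp_pos: [0.5478, 0.0504, 0.2688]
eef_rot: [-179.3, 0.1, -85.5]
contact_force: [1.6, -0.1, 1.0]
gripper_width: 0.0676
gripper_force: 0.0
```

step_arm(plan=[[0.1, 0, 0, 0, 68], [0.25, 0, 0, 0, 68], [0.4, 0, 0, 0, 68], [0.4, 0, 0, 0, 68], [0.4, 0, 0, 0, 68], [0.4, 0, 0, 0, 68]])

```text
time_s: 9.28
tcp_pos: [0.552, -0.05, 0.2601]
eef_rot: [180.0, 0.0, -85.6]
contact_force: [-0.2, 1.3, -0.2]
gripper_width: 0.0683
gripper_force: 0.0
```

```bash
python3 - <<'E'
from h import *
import pickle
s=r.get_state();pickle.dump(s,open('w3.pkl','wb'));print(s['tcp_pos'],s['eef_rot'])
w=eyes.capture('wrist')[:,:,::-1]
cv2.imwrite('pics/w3.png',w)
a=eyes.capture('scene')[:,:,::-1];b=eyes.capture('side')[:,:,::-1];cv2.imwrite('pics/sc3.png',a);cv2.imwrite('pics/si3.png',b)
c=np.zeros((600,800,3),np.uint8)
c[:600,:500]=cv2.resize(w[0:240,220:420],(500,600),interpolation=2)
c[:300,500:]=cv2.resize(a[120:240,180:300],(300,300),interpolation=2)
c[300:,500:]=cv2.resize(b[70:190,310:430],(300,300),interpolation=2)
cv2.imwrite('pics/f.png',c)
E
```

```text
[ 0.5520136  -0.05001263  0.26012412] [ 1.79972477e+02  5.78813763e-03 -8.55913173e+01]
```

View pics/f.png

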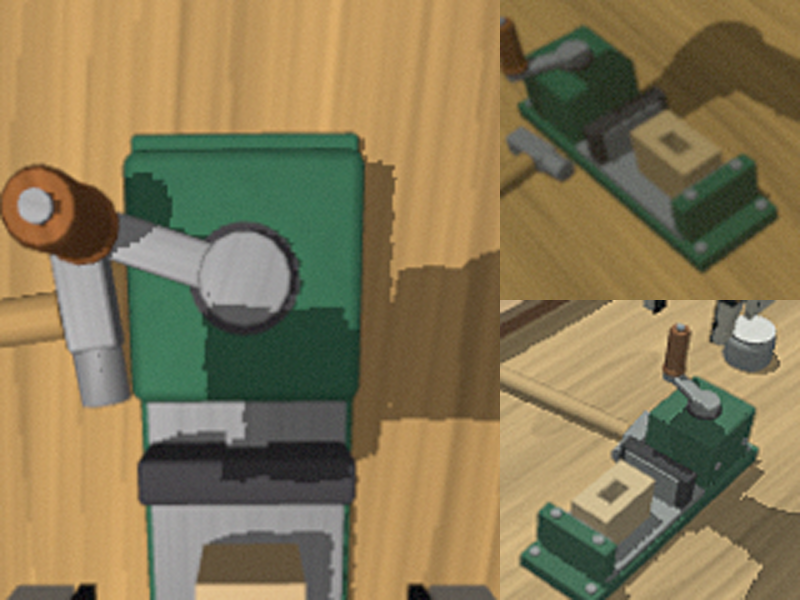

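The head sits between the jaws, lengthwise and mid-bed, clear of both. In the wrist crop the sleeve's top centre is (37,207) and the hub's centre is (246,278).

```bash
python3 - <<'E'
from h import *
import pickle
np.set_printoptions(precision=4,suppress=True)
s=pickle.load(open('w3.pkl','rb'));f=lambda u,v,z:onz('wrist',(220+u/2.5,v/2.5),z,s)[:2]
S=f(37,207,.172);H=f(246,278,.112);print('sleeve',S,'hub',H,np.linalg.norm(S-H))
print('sleeve pin',f(36,205,.173))
g=[f(127,152,.098),f(360,150,.098),f(357,398,.098),f(135,400,.098)];print('gear',g,np.mean(g,0))
# other cameras: pin from scene0/side0
print(tri([ray('scene',(180.5,128.5)),ray('side',(382.3,81))]))
print('jaw front top',f(140,503,.078),f(353,503,.078))
d=S-H;a=np.degrees(np.arctan2(d[1],d[0]));print('ang',a,'crank',np.pi-np.radians(a-4.5))
R=Ro.from_euler('xyz',s['eef_rot'],degrees=True).as_matrix()
print(R.T@(np.array([*S,.185])-s['tcp_pos'])/.25)
E
```

```text
sleeve [ 0.6235 -0.1426] hub [ 0.5594 -0.1278] 0.0657570427762643
sleeve pin [ 0.6236 -0.1431]
gear [array([ 0.6089, -0.1718]), array([ 0.5193, -0.1794]), array([ 0.5101, -0.0839]), array([ 0.6017, -0.076 ])] [ 0.56   -0.1278]
[ 0.6225 -0.141   0.1729]
jaw front top [ 0.6004 -0.0264] [ 0.5036 -0.0339]
ang -13.00443719389051 crank 3.44710271633174
[ 0.3914 -0.2568  0.3003]
```

step_arm(plan=[[0.15, -0.1, 0, 0, 68], [0.28, -0.18, 0, 0, 68], [0.39, -0.256, 0, 0, 68], [0.39, -0.256, 0, 0, 68], [0.39, -0.256, 0.1, 0, 68], [0.39, -0.256, 0.2, 0, 68], [0.39, -0.256, 0.3, 0, 68], [0.39, -0.256, 0.4, 0, 68], [0.39, -0.256, 0.48, 0, 68], [0.39, -0.256, 0.5, 0, 68], [0.39, -0.256, 0.5, 0, 68], [0.39, -0.256, 0.5, 0, 68]], newtons=40)

```text
time_s: 10.43
tcp_pos: [0.6243, -0.1415, 0.1365]
eef_rot: [-180.0, -0.0, -85.5]
contact_force: [0.6, 1.5, 0.3]
gripper_width: 0.0679
gripper_force: 0.0
```

step_arm(plan=[[0, 0, 0, 0, 15], [0, 0, 0, 0, 15], [0, 0, 0, 0, 15], [0, 0, 0, 0, 15], [0, 0, 0, 0, 15], [0, 0, 0, 0, 15], [0, 0, 0, 0, 15], [0, 0, 0, 0, 15]])

```text
time_s: 11.1
tcp_pos: [0.624, -0.142, 0.1357]
eef_rot: [-180.0, -0.0, -85.5]
contact_force: [0.4, 0.8, -0.5]
gripper_width: 0.0252
gripper_force: 40.0
```

```bash
python3 - <<'E'
from h import *
s=r.get_state();print(s)
E
```

```text
{'time_s': 11.1, 'joints': array([ 4.62251596e+00,  2.11692625e+01, -1.08898018e+01,  7.91913914e-03,
       -5.78935175e+01, -1.48635985e-01]), 'qd': array([ 0.01942568, -0.02294932,  0.08695462,  0.06539822, -0.13699993,
        0.00830514]), 'joint_torque': array([-2.38042027e-01, -5.60309601e+01,  2.54169416e+01,  6.06072709e+00,
       -4.09625480e-01, -1.94166962e-03]), 'tcp_pos': array([ 0.62395612, -0.1420212 ,  0.1357085 ]), 'eef_rot': array([-1.79952565e+02, -6.58844780e-03, -8.55219165e+01]), 'contact_force': array([ 0.38834842,  0.78346023, -0.46122439]), 'moment': array([ 0.08738147, -0.25312606, -0.00203714]), 'gripper_force': 40.00010128511349, 'gripper_width': 0.025211492181099044}
```

```bash
cat > arc.py <<'E'
from h import *
import sys,json
# usage: arc.py step_deg n [axisx axisy]; prints rows relative to current tcp, along a circle r=65 mm, clockwise
A=np.array([float(sys.argv[3]),float(sys.argv[4])]);st=float(sys.argv[1]);n=int(sys.argv[2])
s=r.get_state();p=s['tcp_pos'][:2];y=np.radians(s['eef_rot'][2]);d=p-A;t=np.degrees(np.arctan2(d[1],d[0]))
print('t=%.1f world angle, crank %.3f, r=%.4f, F'%(t,np.pi-np.radians(t-4.5),np.hypot(*d)),s['contact_force'],s['gripper_width'])
X=np.array([np.cos(y),np.sin(y)]);Y=np.array([np.sin(y),-np.cos(y)])
rows=[]
for k in range(1,n+1):
    a=np.radians(t-st*k);q=A+.065*np.array([np.cos(a),np.sin(a)])-p
    rows.append([round(float(q@X)/.25,3),round(float(q@Y)/.25,3),0,0,15])
print(json.dumps(rows))
E
python3 arc.py 8 8 .5603 -.1279
```

```text
t=-12.5 world angle, crank 3.438, r=0.0652, F [ 0.38834842  0.78346023 -0.46122439] 0.025211492181099044
[[0.034, 0.014, 0, 0, 15], [0.065, 0.031, 0, 0, 15], [0.094, 0.053, 0, 0, 15], [0.12, 0.079, 0, 0, 15], [0.142, 0.108, 0, 0, 15], [0.159, 0.139, 0, 0, 15], [0.172, 0.173, 0, 0, 15], [0.181, 0.209, 0, 0, 15]]
```

step_arm(plan=[[0.034, 0.014, 0, 0, 15], [0.065, 0.031, 0, 0, 15], [0.094, 0.053, 0, 0, 15], [0.12, 0.079, 0, 0, 15], [0.142, 0.108, 0, 0, 15], [0.159, 0.139, 0, 0, 15], [0.172, 0.173, 0, 0, 15], [0.181, 0.209, 0, 0, 15], [0.181, 0.209, 0, 0, 15], [0.181, 0.209, 0, 0, 15]])

```text
time_s: 11.93
tcp_pos: [0.575, -0.1905, 0.1357]
eef_rot: [-180.0, 0.1, -85.5]
contact_force: [1.0, 5.5, 1.1]
gripper_width: 0.0256
gripper_force: 40.0
```

```bash
python3 arc.py 9 12 .5603 -.1279
```

```text
t=-76.7 world angle, crank 4.560, r=0.0643, F [0.97224433 5.46515534 1.08946997] 0.025576663918055985
[[0.006, 0.04, 0, 0, 15], [0.002, 0.081, 0, 0, 15], [-0.007, 0.121, 0, 0, 15], [-0.023, 0.158, 0, 0, 15], [-0.045, 0.193, 0, 0, 15], [-0.071, 0.224, 0, 0, 15], [-0.102, 0.25, 0, 0, 15], [-0.137, 0.271, 0, 0, 15], [-0.175, 0.287, 0, 0, 15], [-0.215, 0.296, 0, 0, 15], [-0.255, 0.299, 0, 0, 15], [-0.296, 0.296, 0, 0, 15]]
```

step_arm(plan=[[0.005, 0.04, 0, 0, 15], [0.0, 0.081, 0, 0, 15], [-0.009, 0.121, 0, 0, 15], [-0.025, 0.158, 0, 0, 15], [-0.047, 0.193, 0, 0, 15], [-0.073, 0.224, 0, 0, 15], [-0.104, 0.25, 0, 0, 15], [-0.139, 0.271, 0, 0, 15], [-0.177, 0.287, 0, 0, 15], [-0.216, 0.296, 0, 0, 15], [-0.256, 0.299, 0, 0, 15], [-0.256, 0.299, 0, 0, 15]])

```text
time_s: 12.93
tcp_pos: [0.4959, -0.1328, 0.1357]
eef_rot: [-179.9, -0.0, -85.5]
contact_force: [2.5, 1.0, -1.3]
gripper_width: 0.0248
gripper_force: 40.0
```

```bash
python3 arc.py 8 12 .5603 -.1279
```

```text
t=-175.7 world angle, crank 6.286, r=0.0645, F [ 2.52197206  1.04047667 -1.26631303] 0.024822194523116226
[[-0.036, -0.001, 0, 0, 15], [-0.072, -0.008, 0, 0, 15], [-0.106, -0.021, 0, 0, 15], [-0.138, -0.038, 0, 0, 15], [-0.167, -0.06, 0, 0, 15], [-0.193, -0.085, 0, 0, 15], [-0.215, -0.114, 0, 0, 15], [-0.233, -0.145, 0, 0, 15], [-0.247, -0.179, 0, 0, 15], [-0.255, -0.214, 0, 0, 15], [-0.259, -0.25, 0, 0, 15], [-0.258, -0.286, 0, 0, 15]]
```

step_arm(plan=[[-0.036, -0.002, 0, 0, 15], [-0.072, -0.009, 0, 0, 15], [-0.106, -0.022, 0, 0, 15], [-0.138, -0.039, 0, 0, 15], [-0.167, -0.06, 0, 0, 15], [-0.193, -0.085, 0, 0, 15], [-0.215, -0.114, 0, 0, 15], [-0.215, -0.114, 0, 0, 15], [-0.215, -0.114, 0, 0, 15]])

```text
time_s: 13.68
tcp_pos: [0.5185, -0.0777, 0.1356]
eef_rot: [179.8, -0.0, -85.5]
contact_force: [-4.3, 2.0, 5.6]
gripper_width: 0.025
gripper_force: 40.0
```

```bash
python3 arc.py 3 12 .5603 -.1279
```

```text
t=129.7 world angle, crank 0.956, r=0.0653, F [-4.30081386  2.03250414  5.58324334] 0.024960861220082637
[[-0.006, -0.012, 0, 0, 15], [-0.013, -0.024, 0, 0, 15], [-0.02, -0.036, 0, 0, 15], [-0.025, -0.048, 0, 0, 15], [-0.03, -0.061, 0, 0, 15], [-0.035, -0.074, 0, 0, 15], [-0.039, -0.087, 0, 0, 15], [-0.042, -0.1, 0, 0, 15], [-0.044, -0.114, 0, 0, 15], [-0.045, -0.127, 0, 0, 15], [-0.046, -0.141, 0, 0, 15], [-0.047, -0.154, 0, 0, 15]]
```

step_arm(plan=[[-0.006, -0.012, 0, 0, 15], [-0.013, -0.024, 0, 0, 15], [-0.02, -0.036, 0, 0, 15], [-0.025, -0.048, 0, 0, 15]])

```text
time_s: 14.02
tcp_pos: [0.5283, -0.0708, 0.1355]
eef_rot: [179.7, -0.0, -85.6]
contact_force: [-10.7, 3.9, 10.8]
gripper_width: 0.0251
gripper_force: 40.0
```

```bash
sed -i "s/^rows=\[\]/T=np.array([np.sin(np.radians(t)),-np.cos(np.radians(t))]);print('Ft %.1f Fr %.1f'%(-s['contact_force'][:2]@T,s['contact_force'][:2]@d\/np.hypot(*d)))\nrows=[]/" arc.py; python3 arc.py 2 12 .5603 -.1279
```

```text
t=119.2 world angle, crank 1.139, r=0.0654, F [-10.65506426   3.94401916  10.78424993] 0.025077248577519463
Ft 7.4 Fr 8.6
[[-0.002, -0.009, 0, 0, 15], [-0.005, -0.017, 0, 0, 15], [-0.008, -0.026, 0, 0, 15], [-0.011, -0.035, 0, 0, 15], [-0.014, -0.043, 0, 0, 15], [-0.016, -0.052, 0, 0, 15], [-0.018, -0.061, 0, 0, 15], [-0.019, -0.07, 0, 0, 15], [-0.021, -0.079, 0, 0, 15], [-0.021, -0.088, 0, 0, 15], [-0.022, -0.097, 0, 0, 15], [-0.022, -0.106, 0, 0, 15]]
```

```bash
python3 arc.py 2 8 .5603 -.1266
```

```text
t=119.8 world angle, crank 1.129, r=0.0643, F [-10.65506426   3.94401916  10.78424993] 0.025077248577519463
Ft 7.3 Fr 8.7
[[-0.006, -0.007, 0, 0, 15], [-0.01, -0.015, 0, 0, 15], [-0.013, -0.024, 0, 0, 15], [-0.016, -0.033, 0, 0, 15], [-0.018, -0.041, 0, 0, 15], [-0.021, -0.05, 0, 0, 15], [-0.022, -0.059, 0, 0, 15], [-0.024, -0.068, 0, 0, 15]]
```

step_arm(plan=[[-0.006, -0.007, -0.001, 0, 15], [-0.01, -0.015, -0.002, 0, 15], [-0.013, -0.024, -0.002, 0, 15], [-0.016, -0.033, -0.002, 0, 15]])

```text
time_s: 14.35
tcp_pos: [0.5364, -0.0667, 0.1356]
eef_rot: [179.7, -0.0, -85.6]
contact_force: [-7.3, -1.3, 5.9]
gripper_width: 0.0252
gripper_force: 40.0
```

```bash
python3 arc.py 2 6 .5603 -.1266
```

```text
t=111.8 world angle, crank 1.269, r=0.0645, F [-7.27437099 -1.32162004  5.92416193] 0.025193620943348052
Ft 7.2 Fr 1.5
[[-0.004, -0.008, 0, 0, 15], [-0.007, -0.017, 0, 0, 15], [-0.009, -0.026, 0, 0, 15], [-0.01, -0.035, 0, 0, 15], [-0.011, -0.044, 0, 0, 15], [-0.012, -0.053, 0, 0, 15]]
```

step_arm(plan=[[-0.003, -0.008, 0, 0, 15], [-0.005, -0.017, -0.001, 0, 15], [-0.007, -0.026, -0.001, 0, 15], [-0.008, -0.035, -0.001, 0, 15]])

```text
time_s: 14.68
tcp_pos: [0.5449, -0.0639, 0.1357]
eef_rot: [179.7, -0.0, -85.6]
contact_force: [-8.4, -0.6, 3.3]
gripper_width: 0.0251
gripper_force: 40.0
```

```bash
python3 arc.py 2 6 .5603 -.1266
```

```text
t=103.8 world angle, crank 1.408, r=0.0645, F [-8.36931042 -0.5825723   3.31151226] 0.02509022726154194
Ft 8.3 Fr 1.4
[[-0.003, -0.009, 0, 0, 15], [-0.004, -0.018, 0, 0, 15], [-0.005, -0.027, 0, 0, 15], [-0.005, -0.036, 0, 0, 15], [-0.005, -0.045, 0, 0, 15], [-0.005, -0.054, 0, 0, 15]]
```

step_arm(plan=[[-0.002, -0.009, 0, 0, 15], [-0.003, -0.018, 0, 0, 15], [-0.003, -0.027, 0, 0, 15]])

```text
time_s: 14.93
tcp_pos: [0.5507, -0.0627, 0.1356]
eef_rot: [179.6, -0.0, -85.6]
contact_force: [-11.8, 1.6, 7.4]
gripper_width: 0.0252
gripper_force: 40.0
```

```bash
python3 arc.py 2 6 .5603 -.1266
```

```text
t=98.5 world angle, crank 1.500, r=0.0646, F [-11.78359156   1.55738373   7.4107514 ] 0.025159218512142357
Ft 11.4 Fr 3.3
[[-0.002, -0.009, 0, 0, 15], [-0.002, -0.018, 0, 0, 15], [-0.002, -0.027, 0, 0, 15], [-0.002, -0.036, 0, 0, 15], [-0.001, -0.045, 0, 0, 15], [0.0, -0.054, 0, 0, 15]]
```

step_arm(plan=[[0, 0, 0, 0, 15], [0, 0, 0, 0, 15]])

```text
time_s: 15.1
tcp_pos: [0.551, -0.0627, 0.1356]
eef_rot: [179.6, -0.0, -85.6]
contact_force: [-8.6, 1.0, 5.7]
gripper_width: 0.0253
gripper_force: 40.0
```

```bash
python3 arc.py 2 2 .5603 -.1266
```

```text
t=98.3 world angle, crank 1.505, r=0.0646, F [-8.59913437  0.99716687  5.74108117] 0.025313355517869698
Ft 8.4 Fr 2.2
[[-0.002, -0.009, 0, 0, 15], [-0.002, -0.018, 0, 0, 15]]
```

step_arm(plan=[[0, -0.005, 0, 0, 15], [-0.001, -0.009, 0, 0, 15]])

```text
time_s: 15.27
tcp_pos: [0.5524, -0.0624, 0.1356]
eef_rot: [179.5, -0.0, -85.6]
contact_force: [-12.5, 0.1, 7.8]
gripper_width: 0.025
gripper_force: 40.0
```

```bash
python3 arc.py 2 2 .5603 -.1266
```

```text
t=97.1 world angle, crank 1.526, r=0.0646, F [-12.46037304   0.05289837   7.78662163] 0.02503993916636532
Ft 12.4 Fr 1.6
[[-0.002, -0.009, 0, 0, 15], [-0.002, -0.018, 0, 0, 15]]
```

step_arm(plan=[[0, -0.004, 0, 0, 15], [0, -0.007, 0, 0, 15]])

```text
time_s: 15.43
tcp_pos: [0.5538, -0.0623, 0.1355]
eef_rot: [179.5, -0.0, -85.6]
contact_force: [-12.5, 0.7, 9.7]
gripper_width: 0.025
gripper_force: 40.0
```

```bash
python3 arc.py 2 2 .5603 -.1266
```

```text
t=95.8 world angle, crank 1.548, r=0.0646, F [-12.47944126   0.70585533   9.74817965] 0.024973164523576608
Ft 12.3 Fr 2.0
[[-0.002, -0.009, 0, 0, 15], [-0.001, -0.018, 0, 0, 15]]
```

```bash
python3 - <<'E'
from h import *
F=[];P=[]
for _ in range(12):
    eyes.capture('wrist');s=r.get_state();F.append(s['contact_force']);P.append(s['tcp_pos'])
print(np.round(F,1)[:,:2].tolist(),np.mean(F,0),np.mean(P,0))
E
```

```text
[[-13.7, 0.4], [-12.7, 1.0], [-12.9, 0.5], [-13.1, -0.0], [-12.9, 0.3], [-12.7, 0.5], [-12.6, 0.4], [-12.9, -0.2], [-13.9, -0.8], [-12.2, 0.5], [-13.5, 1.1], [-13.1, 0.4]] [-13.00867687   0.34434502   8.22504865] [ 0.5538501 -0.0623011  0.1355552]
```

step_arm(plan=[[0, 0, 0, 0, 30], [0, 0, 0, 0, 40], [0, 0, 0, 0, 55], [0, 0, 0, 0, 60], [0, 0, 0, 0, 60], [0, 0, -0.1, 0, 60], [0, 0, -0.2, 0, 60], [0, 0, -0.35, 0, 60], [0, 0, -0.5, 0, 60], [0, 0, -0.65, 0, 60], [0, 0, -0.65, 0, 60], [0, 0, -0.65, 0, 60]])

```text
time_s: 17.03
tcp_pos: [0.5596, -0.0609, 0.3017]
eef_rot: [-179.7, 0.0, -85.5]
contact_force: [0.1, 0.8, -1.7]
gripper_width: 0.0601
gripper_force: 0.0
```

```bash
python3 - <<'E'
from h import *
s=r.get_state();print(s['tcp_pos'],s['contact_force'],s['gripper_width'])
# numeric check with no viewing: sleeve colour near expected place, head edge against stop
for n in('scene','side'):
    im=eyes.capture(n).astype(int);cv2.imwrite(f'pics/{n}9.png',im[:,:,::-1])
    e=proj(n,np.array([.5545,-.062,.150]))
    h=cv2.cvtColor(im.astype(np.uint8),cv2.COLOR_RGB2HSV)
    m=(h[...,0]<14)&(h[...,1]>120)&(h[...,2]<170)
    x,y=np.round(e).astype(int);sub=np.argwhere(m[y-25:y+25,x-25:x+25])
    print(n,'expected',e,'found',len(sub),(sub.mean(0)[::-1]+[x-25,y-25]) if len(sub) else None)
    d=np.array([.0785*-1,.9969]);f=np.array([.5403,.102]);c=f-.045*d
    print('head expected slot px',proj(n,np.array([*c,.09])),[im[tuple(np.round(proj(n,np.array([*(f-(.045+k)*d),.09]))).astype(int)[::-1])].sum() for k in np.arange(-.012,.0381,.004)], [im[tuple(np.round(proj(n,np.array([*(f-k*d),.09])+np.array([.9969,.0785,0])*.017)).astype(int)[::-1])].sum() for k in np.arange(-.01,.121,.005)])
E
```

```text
[ 0.55957793 -0.06090556  0.30167699] [ 0.10229572  0.82131646 -1.70767172] 0.060146896543565254
scene expected [219.82898109 139.0132484 ] found 22 [220.81818182 142.5       ]
head expected slot px [251.17557866 177.43441882] [np.int64(252), np.int64(251), np.int64(233), np.int64(243), np.int64(227), np.int64(221), np.int64(217), np.int64(281), np.int64(316), np.int64(379), np.int64(379), np.int64(368), np.int64(360)] [np.int64(241), np.int64(218), np.int64(223), np.int64(285), np.int64(362), np.int64(370), np.int64(384), np.int64(363), np.int64(378), np.int64(378), np.int64(376), np.int64(376), np.int64(378), np.int64(397), np.int64(389), np.int64(370), np.int64(373), np.int64(378), np.int64(372), np.int64(374), np.int64(353), np.int64(177), np.int64(171), np.int64(276), np.int64(288), np.int64(310), np.int64(264)]
side expected [381.45254124 109.68172288] found 57 [380.57894737 113.75438596]
head expected slot px [353.9035276  146.90156883] [np.int64(271), np.int64(272), np.int64(274), np.int64(285), np.int64(269), np.int64(305), np.int64(308), np.int64(296), np.int64(517), np.int64(535), np.int64(537), np.int64(539), np.int64(553)] [np.int64(392), np.int64(310), np.int64(372), np.int64(536), np.int64(554), np.int64(539), np.int64(537), np.int64(534), np.int64(532), np.int64(541), np.int64(542), np.int64(533), np.int64(545), np.int64(548), np.int64(540), np.int64(548), np.int64(541), np.int64(543), np.int64(537), np.int64(544), np.int64(521), np.int64(236), np.int64(219), np.int64(260), np.int64(279), np.int64(404), np.int64(361)][ WARN:0@0.461] global loadsave.cpp:1063 imwrite_ Unsupported depth image for selected encoder is fallbacked to CV_8U.
```

The head's top spans from the stop face to the jaw (about 90 mm, with no gap at either end). The sleeve is still where I let go of it, so I'll hand the job in.

```bash
python3 -c "
from plant import workorder
print(workorder.close_job())"
```

```text
the job is handed in; nothing more can be done
None
```

The mallet head is clamped between both jaws at an estimated 55 N (worked out from the force at the sleeve and the crank angle), the sleeve is released, nothing else was touched as far as the camera and force readings showed, and the job is handed in at about 17 s.

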